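# Set the toy railway's route pins

## Task

Set the line for the toy train: with your fingertips, lightly press the rubber-capped push-pin on top of the arch bridge all the way down, then the one on the water tower, and last the one on the engine shed. Leave the signal box's pin up, and do not lift, shift or knock over any of the toys.

Things in the scene. Friction and masses are not known exactly. Their poses are not given: they have to be found in the camera images.
- bridge: Toy arch bridge: two round-arched lattice sides with a deck between them, about 134 mm long (its x) by 74 mm wide (its y); a flat plate 44 x 74 mm joins the crowns, its top 90 mm above the table, and the push-pin stands on it. 0.5 kg. Origin: centre of its underside. Pin at the middle; loose toy, stays put when the pin is pressed straight down.
- bridge_pin_top (a point): Centre of the flat top of the arch bridge's push-pin, a wooden pin with a springy round rubber cap 26 mm across and 12 mm thick. The top stands 30 mm above the flat around the pin when fully up, 18 mm when fully down, with the cap not squashed. It moves with the pin and cap.
- bridge_pin (a joint): How far the arch bridge's pin is pushed in, m: 0 fully up, 0.012 fully down, at a firm stop; it starts between 0 and 0.003. Friction holds it: it takes about 3 N to slide, has no spring and stays where it is left.
- bridge_cap (a joint): How far the springy rubber cap of the arch bridge's pin is squashed, m: 0 relaxed, 0.008 squashed flat. It takes 2.2 N per mm and springs back; it gives under the finger before the pin slides. A light press squashes it less than 7 mm (15 N).
- tower: Toy water tower: round tank of 86 mm diameter with two dark hoops and a small spout on its -x side, on four legs and an 84 mm square foot; a 40 mm round collar on the tank, its top 98 mm above the table, carries the push-pin. 0.45 kg. Origin: centre of its underside. Pin at the middle; loose toy, stays put when the pin is pressed straight down.
- tower_pin_top (a point): Centre of the flat top of the water tower's push-pin, a wooden pin with a springy round rubber cap 26 mm across and 12 mm thick. The top stands 30 mm above the flat around the pin when fully up, 18 mm when fully down, with the cap not squashed. It moves with the pin and cap.
- tower_pin (a joint): How far the water tower's pin is pushed in, m: 0 fully up, 0.012 fully down, at a firm stop; it starts between 0 and 0.003. Friction holds it: it takes about 3 N to slide, has no spring and stays where it is left.
- tower_cap (a joint): How far the springy rubber cap of the water tower's pin is squashed, m: 0 relaxed, 0.008 squashed flat. It takes 2.2 N per mm and springs back; it gives under the finger before the pin slides. A light press squashes it less than 7 mm (15 N).
- shed: Toy engine shed: house 110 mm long (its x) by 84 mm wide with a pitched roof (ridge along x) and double doors at its -x end; a 36 mm square chimney block in the middle of the ridge, its top 96 mm above the table, carries the push-pin. 0.6 kg. Origin: centre of its underside. Pin at the middle; loose toy, stays put when the pin is pressed straight down.
- shed_pin_top (a point): Centre of the flat top of the engine shed's push-pin, a wooden pin with a springy round rubber cap 26 mm across and 12 mm thick. The top stands 30 mm above the flat around the pin when fully up, 18 mm when fully down, with the cap not squashed. It moves with the pin and cap.
- shed_pin (a joint): How far the engine shed's pin is pushed in, m: 0 fully up, 0.012 fully down, at a firm stop; it starts between 0 and 0.003. Friction holds it: it takes about 3 N to slide, has no spring and stays where it is left.
- shed_cap (a joint): How far the springy rubber cap of the engine shed's pin is squashed, m: 0 relaxed, 0.008 squashed flat. It takes 2.2 N per mm and springs back; it gives under the finger before the pin slides. A light press squashes it less than 7 mm (15 N).
- cabin: Toy signal box: slim square cabin with windows all round its upper floor, flat overhanging roof 78 mm square, on an 80 mm square foot; the roof, its top 98 mm above the table, carries the push-pin. 0.5 kg. Its pin is to be left up. Origin: centre of its underside. Pin at the middle; loose toy, stays put when the pin is pressed straight down.
- cabin_pin_top (a point): Centre of the flat top of the signal box's push-pin, a wooden pin with a springy round rubber cap 26 mm across and 12 mm thick. The top stands 30 mm above the flat around the pin when fully up, 18 mm when fully down, with the cap not squashed. It moves with the pin and cap.
- cabin_pin (a joint): How far the signal box's pin is pushed in, m: 0 fully up, 0.012 fully down, at a firm stop; it starts between 0 and 0.003. Friction holds it: it takes about 3 N to slide, has no spring and stays where it is left.
- cabin_cap (a joint): How far the springy rubber cap of the signal box's pin is squashed, m: 0 relaxed, 0.008 squashed flat. It takes 2.2 N per mm and springs back; it gives under the finger before the pin slides. A light press squashes it less than 7 mm (15 N).
- loco: Toy locomotive 80 x 36 mm, 60 mm high, standing on the track. Origin: centre of its underside. Bystander.
- wagon: Toy log wagon 70 x 32 mm, 43 mm high, standing on the track. Origin: centre of its underside. Bystander.
- tree: Toy fir tree, 44 mm across, 72 mm high, on the robot's side of the toys. Origin: centre of its underside. Bystander.
- bear: Toy bear 60 x 20 mm, 51 mm high, on the robot's side of the toys. Origin: centre of its underside. Bystander.
Things that resemble listed ones, but are neither listed nor needed, are in the scene too. What is shaped like the bridge but yellow is not meant. What is shaped like the shed but green is not meant.

How it is judged (in metres and radians):
On the way, in this order (a step that is already met when the one before it is completed fails the run):
1. the arch bridge's pin is down (value of joint bridge_pin above 0.009 m), for 0.2 s.
2. the water tower's pin is down (value of joint tower_pin above 0.009 m), for 0.2 s.
3. the engine shed's pin is down (value of joint shed_pin above 0.009 m), for 0.2 s.
At the end, for the whole second after the job is handed in: The pins of the bridge, water tower and engine shed are each pushed in at least 9 of 12 mm, the signal box's pin less than 6 mm; the four toys stand upright (within 0.1 rad), at rest and within 20 mm of where they started, and the locomotive, wagon, tree and bear within 15 mm (value of joint each of bridge_pin, tower_pin, shed_pin above 0.009 m and value of joint cabin_pin below 0.006 m and distance of each of bridge, tower, shed, cabin from where it was at the start of the episode below 0.02 m and angle between each of bridge, tower, shed, cabin's own z axis and vertical below 0.1 rad and linear speed of each of bridge, tower, shed, cabin below 0.02 m/s and distance of each of loco, wagon, tree, bear from where it was at the start of the episode below 0.015 m); the robot touches nothing.
It fails at once if a pin is pushed in (beyond 6 mm) before the one ahead of it in the order is down (9 mm) ((value of joint tower_pin above 0.006 m and value of joint bridge_pin below 0.009 m) or (value of joint shed_pin above 0.006 m and value of joint tower_pin below 0.009 m)).
It fails at once if the signal box's pin is pushed in (beyond 6 mm) (value of joint cabin_pin above 0.006 m).
It fails at once if a pin is pressed too hard: its rubber cap is squashed by more than 7 mm (15 N) (value of joint any of bridge_cap, tower_cap, shed_cap, cabin_cap above 0.007 m).
It fails at once if the bridge, water tower, shed or signal box is lifted or shifted by more than 20 mm (distance of any of bridge, tower, shed, cabin from where it was at the start of the episode above 0.02 m).
It fails at once if the locomotive, wagon, tree or bear is lifted or shifted by more than 15 mm (distance of any of loco, wagon, tree, bear from where it was at the start of the episode above 0.015 m).
It also fails if it takes over 43 s, if anything falls off the work surface, if the arm or the gripper's body presses on something with over 40 N, if the wrist force passes 120 N, or if a joint passes its speed limit or range.

## Robot

A 6-joint arm with a two-finger parallel gripper is mounted at the origin on the work surface. World frame = base frame: x ahead of the robot, y to its left, z up, the work surface at z = 0. Lengths are in mm, angles in rad, forces in N, time in s.
With the tool pointing down it reaches from about 350 to 875 mm from the base axis. Payload 4.2 kg.
Tool frame: the origin (TCP) lies at the very end of the fingers, on their centre line; the grasp point (between the pads) lies 19 mm behind it; z points along the fingers, y is the line along which they close (so a half turn about z gives the same grasp; the last joint's range is limited). The gripper opens to 85 mm and grips with 20 to 120 N. Pads are 22 mm wide; open, the fingers measure 114 mm over their backs; the gripper's body (76 mm by 85 mm) begins 54 mm behind the grasp point. The pads swing forward as they close: fully open they stand 13 mm farther back than shut.
Start: joints at [-0.919, 0.385, 0.008, 0, -1.194, -0.259], TCP at [239.249, -577.373, 231.312] pointing down, gripper open.
Joint ranges: [-3.14, 3.14], [-1.21, 2.06], [-1.07, 1.41], [-3.16, 2.05], [-2.99, -0.16], [-3.1, 3.1]. Speed limits (rad/s): [2.79, 2.79, 3.14, 3.14, 3.14, 3.14].

## Interface

Orientations are given as a unit quaternion [x, y, z, w].
In Python, from bench import arm, viewer gives the robot as it stands. The module is installed in compiled form; this text tells all that it offers.
- The arm moves only by the shell command python3 -m jog FILE [OPENING], which reads ROWS from the file FILE. ROWS is a JSON object with one list for each field, all of the same length, 1 to 10, a row being the entries at one place: sx, sy, sz (the shift in a scale on which 1.0 is 1000 mm), wx, wy, wz (a rotation vector in normalised numbers (1 is 180 degrees)); each row is the pose to reach, as a shift and turn from the pose commanded when the command began, along the tool's axes at that moment; what a row does not reach only later rows make up. A row lasts 1/10 s, in which the tool goes at most 50 mm and 0.15 rad, less where a joint would pass 70% of its speed; a pose out of reach is approached as far as the arm can. OPENING is the finger opening in mm, set as the command begins (- or left out keeps the last). The fingers move at their own pace and stop on an object; the grip force is fixed at half the most. Time passes only in rows, so rows that do not move let the fingers close. It prints the time, the measured TCP pose, the force, the opening and the grip force at its end. No shift or turn number may pass 1 either way. Input that does not fit is refused with a message, and nothing moves.
- arm.read_state(): the state, without advancing time (a new reading comes with each control period).
- viewer.get_image(name): name is "side" or "top" or "wrist"; returns (picture, depth): 384x512x3 uint8, blue, green, red; 384x512 float32, mm along the optical axis (not along the pixel's ray), 0 where there is no reading.
- viewer.get_calibration(name): a dict with "K" (3x3 intrinsics, pixels), "rvec" (rotation vector, rad) and "tvec" (3), from world to camera coordinates, as OpenCV has them. Camera axes: x right, y down, z forward; pixel columns grow to the right and rows downward; lengths in mm; the calibration is good to about 2 mm. A picture is of the moment at which its call begins: read the wrist's pose just before it. get_calibration takes no time and is no camera call; for the wrist camera it gives the pose at the moment of the call.
- arm.job_done(): hands the job in; it is judged then, once.
The state is a dict: "clock": time; "joints": joint angles; "joint_vel": joint speeds; "joint_efforts": joint torques, N m; "position": TCP position; "ee_rot": TCP orientation; "contact_force": force on the tool from outside, world axes, zero at the start; "wrist_torque": the same for the moment, N m; "gripper_width": finger opening in mm; "grasp_force": force on a finger pad.
Only numpy, scipy, OpenCV 4.12 (cv2) and the standard library are available. Lean on these libraries where they do the work, as an engineer would, in place of code of your own. Each camera call takes 0.05 s, during which the arm holds its last target. There are 200 camera calls.

## Working session

There is one attempt and no reset: what is moved stays moved. The work goes in short steps, Python scripts to look and compute and a shell command to move; the robot and the scene stay as the last step left them, time stands still between calls to the robot, and variables do not carry over. Pictures are saved under pics/ and viewed, at most 10 in all, crops included, and the job is handed in when it is done.

```bash
mkdir -p pics; python3 - <<'E'
from bench import arm, viewer
import cv2, numpy as np
s=arm.read_state(); print({k:np.round(v,3) for k,v in s.items()})
for n in("top","side"):
    im,d=viewer.get_image(n); c=viewer.get_calibration(n)
    cv2.imwrite(f"pics/{n}0.png",im); np.savez(f"pics/{n}0.npz",im=im,d=d,**{k:np.array(v) for k,v in c.items()})
E
```

```text
{'clock': np.float64(0.0), 'joints': array([-9.190e-01,  3.860e-01,  7.000e-03, -1.000e-03, -1.194e+00,
       -2.590e-01]), 'joint_vel': array([-0.001,  0.002,  0.   , -0.001, -0.   , -0.001]), 'joint_efforts': array([-0.0000e+00, -3.9229e+01,  1.8840e+01,  4.1860e+00, -5.0000e-03,
       -0.0000e+00]), 'position': array([ 239.048, -576.83 ,  230.203]), 'ee_rot': array([-0.195,  0.981,  0.001, -0.   ]), 'contact_force': array([-0.15 , -0.301,  0.567]), 'wrist_torque': array([-0.026, -0.037, -0.012]), 'grasp_force': np.float64(0.0), 'gripper_width': np.float64(85.619)}
```

View pics/top0.png

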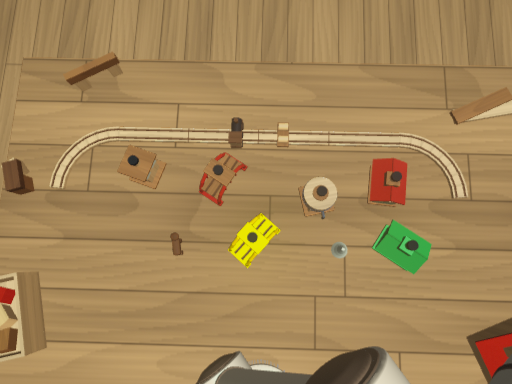

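View pics/side0.png

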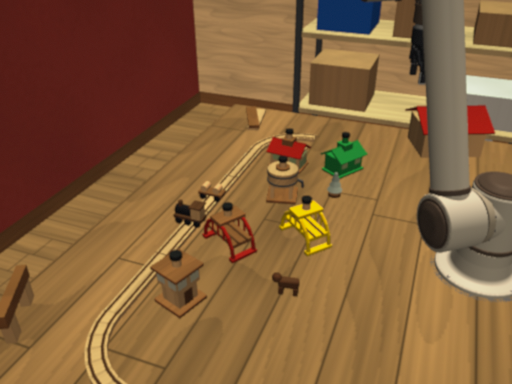

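Top view: red bridge pin near (218,170), tower pin (321,191), red shed pin (396,177), and cabin pin (133,160). The yellow bridge at (252,237) and green shed at (411,245) are decoys. Next I'll measure the pin tops from both cameras.

```bash
cat > h.py <<'E'
import numpy as np, cv2
def world(f):
    z=np.load(f) if isinstance(f,str) else f
    d=z["d"].astype(float); K=z["K"]; R=cv2.Rodrigues(z["rvec"])[0]; t=z["tvec"].reshape(3)
    v,u=np.mgrid[:d.shape[0],:d.shape[1]]
    P=np.stack([(u-K[0,2])/K[0,0]*d,(v-K[1,2])/K[1,1]*d,d],-1)
    W=(P-t)@R; W[d==0]=np.nan
    return W,z["im"]
E
python3 - <<'E'
from h import *
for n,pts in (("top",dict(bridge=(218,170),tower=(321,191),shed=(396,177),cabin=(133,160),yb=(252,237),gs=(411,245))),
 ("side",dict(bridge=(228,210),tower=(283,161),shed=(290,135),cabin=(176,257),yb=(307,203),gs=(346,139)))):
    W,im=world(f"pics/{n}0.npz")
    print(n, "cam", -cv2.Rodrigues(np.load(f"pics/{n}0.npz")["rvec"])[0].T@np.load(f"pics/{n}0.npz")["tvec"].reshape(3))
    for k,(u,v) in pts.items():
        w=W[v-12:v+13,u-12:u+13].reshape(-1,3); c=im[v-12:v+13,u-12:u+13].reshape(-1,3)
        m=(c.max(1)<70)&(w[:,2]>100)
        q=w[m]; 
        if n=="top":
            zt=np.median(q[:,2]); q=q[abs(q[:,2]-zt)<5]
        else:
            zt=np.nanpercentile(q[:,2],95); q=q[q[:,2]>zt-5]
        print(k,len(q),"mean",q.mean(0).round(1),"lo",q.min(0).round(1),"hi",q.max(0).round(1))
W,im=world("pics/top0.npz")
for k,(u,v) in dict(loco=(236,130),wagon=(283,134),bear=(177,243),tree=(339,250),table=(300,300)).items(): print(k,W[v,u].round(1))
E
```

```text
top cam [ 353.84386859  -15.18617403 1027.99274258]
bridge 60 mean [581.8 120.  117.9] lo [572.3 109.7 114.2] hi [591.3 130.4 122.4]
tower 3 mean [ 522.3 -138.6  122.6] lo [ 522.1 -142.8  122. ] hi [ 522.5 -135.4  123.2]
shed 13 mean [ 568.1 -317.4  121.9] lo [ 564.2 -327.5  117.9] hi [ 574.9 -311.4  124.5]
cabin 69 mean [599.1 334.  127.1] lo [588.5 323.4 122.8] hi [609.3 346.1 130.3]
  return _methods._mean(a, axis=axis, dtype=dtype,
  ret = ret.dtype.type(ret / rcount)
<stdin>:14: RuntimeWarning: Mean of empty slice.
  ret = um.true_divide(
Traceback (most recent call last):
ValueError: zero-size array to reduction operation minimum which has no identity
```

```bash
python3 - <<'E'
from h import *
flat=dict(bridge=90,tower=98,shed=96,cabin=98,yb=90,gs=96)
for n,pts in (("top",dict(bridge=(218,170),tower=(321,191),shed=(396,177),cabin=(133,160),yb=(252,237),gs=(411,245))),
 ("side",dict(bridge=(228,210),tower=(283,161),shed=(290,135),cabin=(176,257),yb=(307,203),gs=(346,139)))):
    W,im=world(f"pics/{n}0.npz")
    for k,(u,v) in pts.items():
        w=W[v-12:v+13,u-12:u+13].reshape(-1,3)
        q=w[w[:,2]>flat[k]+14]
        if len(q)<3: print(k,"few",len(q)); continue
        print(n,k,len(q),"med",np.median(q,0).round(1),"lo",q.min(0).round(1),"hi",q.max(0).round(1),"mid",((q.min(0)+q.max(0))/2).round(1))
W,im=world("pics/top0.npz")
for k,(u,v) in dict(loco=(236,130),wagon=(283,134),bear=(177,243),tree=(339,250),table=(300,300),table2=(300,90)).items(): print(k,W[v,u].round(1))
E
```

```text
top bridge 87 med [582.6 120.7 117.8] lo [571.  109.7 107.6] hi [596.4 132.9 122.4] mid [583.7 121.3 115. ]
top tower 88 med [ 534.2 -137.8  125.5] lo [ 522.  -149.7  119.2] hi [ 547.4 -127.5  130.5] mid [ 534.7 -138.6  124.8]
top shed 94 med [ 574.7 -322.8  123.5] lo [ 563.  -335.7  114.6] hi [ 587.8 -310.7  128.9] mid [ 575.4 -323.2  121.8]
top cabin 93 med [599.4 333.8 127. ] lo [588.5 322.6 115.5] hi [612.  348.5 130.3] mid [600.2 335.6 122.9]
top yb 87 med [415.3  28.7 120.3] lo [403.5  16.5 112.4] hi [427.6  40.7 124. ] mid [415.5  28.6 118.2]
top gs 104 med [ 406.3 -353.5  126.2] lo [ 394.3 -368.2  116.5] hi [ 418.2 -342.4  130.1] mid [ 406.2 -355.3  123.3]
side bridge 94 med [578.8 128.2 118. ] lo [568.1 110.4 104.6] hi [593.  137.  121.8] mid [580.5 123.7 113.2]
side tower 71 med [ 528.9 -132.2  125.5] lo [ 517.  -148.4  112.2] hi [ 543.3 -122.3  130.4] mid [ 530.2 -135.4  121.3]
side shed 53 med [ 569.8 -316.8  123.4] lo [ 559.7 -338.   110.1] hi [ 582.5 -305.7  127.6] mid [ 571.1 -321.8  118.8]
side cabin 140 med [595.4 341.  127.2] lo [584.2 323.6 112.1] hi [610.8 351.  131.5] mid [597.5 337.3 121.8]
side yb 93 med [411.5  36.  120.2] lo [401.2  17.8 104.7] hi [425.1  45.1 124.1] mid [413.2  31.5 114.4]
side gs 65 med [ 402.7 -347.8  124.1] lo [ 391.1 -370.1  110.6] hi [ 416.1 -339.8  130.6] mid [ 403.6 -355.   120.6]
loco [707.3  84.5  62.4]
wagon [707.9 -44.1  37.1]
bear [399.5 228.7  42.2]
tree [ 392.1 -192.1   60.2]
table [260.2 -98.9  -1.8]
table2 [856.1 -92.4   4.7]
```

```bash
cat > g.py <<'E'
import sys, numpy as np
from bench import arm
from scipy.spatial.transform import Rotation as R
s=arm.read_state(); t=np.array([float(a) for a in sys.argv[1:4]])
print("clock",round(float(s["clock"]),2),"pos",np.round(s["position"],1),"F",np.round(s["contact_force"],1),"tool delta",R.from_quat(s["ee_rot"]).inv().apply(t-s["position"]).round(1), "w",round(float(s["gripper_width"]),1))
E
python3 g.py 582.5 121 180; python3 g.py 582.5 121 230
```

```text
clock 0.1 pos [ 239.  -576.9  230.3] F [0.2 0.7 0.6] tool delta [-584.4  513.3   51.3] w 85.2
clock 0.1 pos [ 239.  -576.9  230.3] F [0.2 0.7 0.6] tool delta [-584.4  513.4    1.3] w 85.2
```

Units first: shifts go in shares of 1000 mm and turns go in shares of 180 degrees. So -284 mm / 1000 = -0.284, -275 mm / 1000 = -0.275.

```bash
echo '{"sx":[-0.015, -0.045, -0.08, -0.115, -0.15, -0.185, -0.22, -0.255, -0.275, -0.284], "sy":[0.013, 0.04, 0.07, 0.101, 0.132, 0.163, 0.194, 0.225, 0.242, 0.25], "sz":[0, 0, 0, 0, 0, 0, 0, 0, 0, 0], "wx":[0, 0, 0, 0, 0, 0, 0, 0, 0, 0], "wy":[0, 0, 0, 0, 0, 0, 0, 0, 0, 0], "wz":[0, 0, 0, 0, 0, 0, 0, 0, 0, 0]}' > mv.in && python3 -m jog mv.in 0; python3 g.py 582.5 121 180
```

```text
clock: 1.1
position: [406.5, -235.7, 231.2]
ee_rot: [-0.197, 0.98, 0.0, -0.0]
contact_force: [-0.0, -0.1, 0.2]
gripper_width: 0.1
grasp_force: 0.0
clock 1.1 pos [ 406.5 -235.7  231.2] F [-0.  -0.1  0.2] tool delta [-299.9  261.3   51.3] w 0.1
```

To row units: -300 mm / 1000 = -0.3, -280 mm / 1000 = -0.28.

```bash
echo '{"sx":[-0.015, -0.045, -0.08, -0.115, -0.15, -0.185, -0.22, -0.255, -0.28, -0.3], "sy":[0.013, 0.04, 0.07, 0.101, 0.132, 0.163, 0.194, 0.225, 0.25, 0.263], "sz":[0, 0, 0, 0, 0, 0, 0, 0, 0, 0], "wx":[0, 0, 0, 0, 0, 0, 0, 0, 0, 0], "wy":[0, 0, 0, 0, 0, 0, 0, 0, 0, 0], "wz":[0, 0, 0, 0, 0, 0, 0, 0, 0, 0]}' > mv.in && python3 -m jog mv.in; python3 g.py 582.5 121 150
```

```text
clock: 2.1
position: [583.0, 121.9, 230.5]
ee_rot: [-0.196, 0.981, -0.0, -0.001]
contact_force: [-0.7, -1.4, -0.9]
gripper_width: 0.1
grasp_force: 0.0
clock 2.1 pos [583.  121.9 230.5] F [-0.7 -1.4 -0.9] tool delta [ 0.7 -0.7 80.5] w 0.1
```

To row units: 90 mm / 1000 = 0.09, 80 mm / 1000 = 0.08.

```bash
echo '{"sx":[0, 0, 0, 0, 0, 0], "sy":[0, 0, 0, 0, 0, 0], "sz":[0.015, 0.04, 0.065, 0.08, 0.09, 0.09], "wx":[0, 0, 0, 0, 0, 0], "wy":[0, 0, 0, 0, 0, 0], "wz":[0, 0, 0, 0, 0, 0]}' > mv.in && python3 -m jog mv.in; python3 g.py 582.5 121 125; python3 - <<'E'
from bench import viewer
import cv2,numpy as np
a=viewer.get_image("wrist")[0]; b=viewer.get_image("side")[0]
cv2.imwrite("pics/w1.png",np.hstack([cv2.resize(a,(400,300)),cv2.resize(b[130:290,130:343],(400,300))]))
E
```

```text
clock: 2.7
position: [581.7, 119.2, 139.6]
ee_rot: [-0.195, 0.981, -0.0, -0.002]
contact_force: [0.2, 0.2, 0.4]
gripper_width: -0.2
grasp_force: 0.0
clock 2.7 pos [581.7 119.2 139.6] F [0.2 0.2 0.4] tool delta [-1.5  1.3 14.6] w -0.2
```

View pics/w1.png

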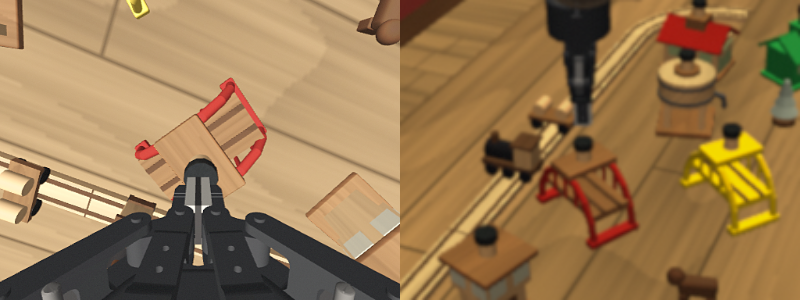

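The left half (wrist) shows the closed fingertips over the bridge's cap, around (202,170). The right half (side) shows the fingers just above the red bridge's pin at (583,145). Now I'll press in small steps.

To row units: 25 mm / 1000 = 0.025, 22 mm / 1000 = 0.022.

```bash
echo '{"sx":[-0.001, -0.001, -0.001, -0.001, -0.001, -0.001], "sy":[0.001, 0.001, 0.001, 0.001, 0.001, 0.001], "sz":[0.006, 0.012, 0.018, 0.022, 0.025, 0.025], "wx":[0, 0, 0, 0, 0, 0], "wy":[0, 0, 0, 0, 0, 0], "wz":[0, 0, 0, 0, 0, 0]}' > mv.in && python3 -m jog mv.in; python3 g.py 582.5 121 106
```

```text
clock: 3.4
position: [582.7, 121.3, 116.2]
ee_rot: [-0.195, 0.981, -0.0, -0.0]
contact_force: [-0.2, 0.5, 2.0]
gripper_width: 0.3
grasp_force: 0.8
clock 3.4 pos [582.7 121.3 116.2] F [-0.2  0.5  2. ] tool delta [ 0.3 -0.2 10.2] w 0.3
```

To row units: 7 mm / 1000 = 0.007, 6 mm / 1000 = 0.006.

```bash
echo '{"sx":[0, 0, 0, 0, 0], "sy":[0, 0, 0, 0, 0], "sz":[0.002, 0.004, 0.006, 0.007, 0.007], "wx":[0, 0, 0, 0, 0], "wy":[0, 0, 0, 0, 0], "wz":[0, 0, 0, 0, 0]}' > mv.in && python3 -m jog mv.in; echo '{"sx":[0, 0, 0], "sy":[0, 0, 0], "sz":[0.001, 0.001, 0.001], "wx":[0, 0, 0], "wy":[0, 0, 0], "wz":[0, 0, 0]}' > mv.in && python3 -m jog mv.in
```

```text
clock: 3.9
position: [582.9, 121.4, 109.2]
ee_rot: [-0.195, 0.981, -0.0, -0.0]
contact_force: [-1.8, 0.1, 3.3]
gripper_width: -0.1
grasp_force: 1.2
clock: 4.2
position: [583.0, 121.4, 108.3]
ee_rot: [-0.195, 0.981, -0.0, -0.0]
contact_force: [-1.9, -0.6, 2.4]
gripper_width: 0.2
grasp_force: 1.2
```

To row units: 1 mm / 1000 = 0.001.

```bash
for i in 1 2; do echo '{"sx":[0, 0], "sy":[0, 0], "sz":[0.001, 0.001], "wx":[0, 0], "wy":[0, 0], "wz":[0, 0]}' > mv.in && python3 -m jog mv.in | egrep 'pos|force: \['; done
```

```text
position: [582.9, 121.4, 107.2]
contact_force: [-0.4, -0.2, 3.1]
position: [583.0, 121.4, 106.4]
contact_force: [-2.2, -0.1, 3.5]
```

To row units: 1 mm / 1000 = 0.001.

```bash
echo '{"sx":[0, 0], "sy":[0, 0], "sz":[0.001, 0.001], "wx":[0, 0], "wy":[0, 0], "wz":[0, 0]}' > mv.in && python3 -m jog mv.in | egrep 'pos|force: \['; echo '{"sx":[0, 0, 0], "sy":[0, 0, 0], "sz":[0.001, 0.001, 0.001], "wx":[0, 0, 0], "wy":[0, 0, 0], "wz":[0, 0, 0]}' > mv.in && python3 -m jog mv.in | egrep 'clock|pos|force: \['
```

```text
position: [583.0, 121.4, 105.6]
contact_force: [-2.2, -0.5, 5.1]
clock: 5.1
position: [583.0, 121.4, 105.0]
contact_force: [-2.8, -0.4, 6.5]
```

Force is rising at about 2.2 N/mm, so the pin is at its stop. Lifting straight up.

To row units: -55 mm / 1000 = -0.055, -50 mm / 1000 = -0.05.

```bash
echo '{"sx":[0, 0, 0, 0, 0, 0], "sy":[0, 0, 0, 0, 0, 0], "sz":[-0.005, -0.012, -0.03, -0.05, -0.055, -0.055], "wx":[0, 0, 0, 0, 0, 0], "wy":[0, 0, 0, 0, 0, 0], "wz":[0, 0, 0, 0, 0, 0]}' > mv.in && python3 -m jog mv.in | egrep 'clock|pos|force: \['; python3 g.py 534 -138 160; python3 - <<'E'
from bench import viewer
import cv2,numpy as np
from h import world
im,d=viewer.get_image("side"); W,_=world(dict(im=im,d=d,**{k:np.array(v) for k,v in viewer.get_calibration("side").items()}))
q=W[198:230,216:244].reshape(-1,3); q=q[(np.hypot(q[:,0]-582,q[:,1]-121)<18)&(q[:,2]<140)]
print("bridge cap top",np.nanpercentile(q[:,2],[80,90,95,99]).round(1))
E
```

```text
clock: 5.7
position: [583.4, 121.7, 160.0]
contact_force: [0.6, 1.2, -0.6]
clock 5.7 pos [583.4 121.7 160. ] F [ 0.6  1.2 -0.6] tool delta [ 145.  -221.    -0.4] w -0.1
bridge cap top [108.5 110.  110.7 111.7]
```

The bridge cap top now reads about 109 mm, so that pin is down. On to the tower.

To row units: -221 mm / 1000 = -0.221, -209 mm / 1000 = -0.209.

```bash
echo '{"sx":[0.008, 0.025, 0.05, 0.075, 0.1, 0.122, 0.137, 0.145, 0.145, 0.145], "sy":[-0.012, -0.039, -0.077, -0.115, -0.153, -0.186, -0.209, -0.221, -0.221, -0.221], "sz":[0, 0, 0, 0, 0, 0, 0, 0, 0, 0], "wx":[0, 0, 0, 0, 0, 0, 0, 0, 0, 0], "wy":[0, 0, 0, 0, 0, 0, 0, 0, 0, 0], "wz":[0, 0, 0, 0, 0, 0, 0, 0, 0, 0]}' > mv.in && python3 -m jog mv.in | egrep 'clock|pos|force: \['; python3 g.py 534 -138 130
```

```text
clock: 6.75
position: [533.3, -138.3, 158.8]
contact_force: [0.4, 0.3, 0.1]
clock 6.75 pos [ 533.3 -138.3  158.8] F [0.4 0.3 0.1] tool delta [-0.8 -0.  28.8] w -0.1
```

To row units: 28 mm / 1000 = 0.028, 25 mm / 1000 = 0.025.

```bash
echo '{"sx":[0, 0, 0, 0, 0, 0], "sy":[0, 0, 0, 0, 0, 0], "sz":[0.006, 0.014, 0.021, 0.025, 0.028, 0.028], "wx":[0, 0, 0, 0, 0, 0], "wy":[0, 0, 0, 0, 0, 0], "wz":[0, 0, 0, 0, 0, 0]}' > mv.in && python3 -m jog mv.in | egrep 'clock|pos|force: \['; python3 g.py 534 -138 114
```

```text
clock: 7.35
position: [533.4, -138.1, 130.7]
contact_force: [-0.4, 1.1, 0.2]
clock 7.35 pos [ 533.4 -138.1  130.7] F [-0.4  1.1  0.2] tool delta [-0.6 -0.1 16.7] w -0.1
```

To row units: 14 mm / 1000 = 0.014, 12 mm / 1000 = 0.012.

```bash
echo '{"sx":[-0.001, -0.001, -0.001, -0.001, -0.001, -0.001], "sy":[0, 0, 0, 0, 0, 0], "sz":[0.003, 0.006, 0.009, 0.012, 0.014, 0.014], "wx":[0, 0, 0, 0, 0, 0], "wy":[0, 0, 0, 0, 0, 0], "wz":[0, 0, 0, 0, 0, 0]}' > mv.in && python3 -m jog mv.in | egrep 'clock|pos|force: \['; for i in 1 2; do echo '{"sx":[0, 0], "sy":[0, 0], "sz":[0.001, 0.001], "wx":[0, 0], "wy":[0, 0], "wz":[0, 0]}' > mv.in && python3 -m jog mv.in | egrep 'pos|force: \['; done
```

```text
clock: 7.95
position: [534.9, -137.9, 117.4]
contact_force: [1.0, 1.1, 2.7]
position: [534.9, -137.9, 116.5]
contact_force: [0.9, 0.6, 2.2]
position: [534.9, -137.9, 115.4]
contact_force: [0.6, -0.1, 3.2]
```

To row units: 1 mm / 1000 = 0.001.

```bash
for i in 1 2; do echo '{"sx":[0, 0], "sy":[0, 0], "sz":[0.001, 0.001], "wx":[0, 0], "wy":[0, 0], "wz":[0, 0]}' > mv.in && python3 -m jog mv.in | egrep 'pos|force: \['; done
```

```text
position: [534.9, -137.9, 114.5]
contact_force: [0.6, 1.0, 4.0]
position: [534.9, -137.9, 113.6]
contact_force: [1.5, 0.7, 4.5]
```

To row units: 1 mm / 1000 = 0.001.

```bash
for i in 1; do echo '{"sx":[0, 0, 0], "sy":[0, 0, 0], "sz":[0.001, 0.001, 0.001], "wx":[0, 0, 0], "wy":[0, 0, 0], "wz":[0, 0, 0]}' > mv.in && python3 -m jog mv.in | egrep 'pos|force: \['; done
```

```text
position: [534.9, -137.9, 113.0]
contact_force: [1.1, 0.2, 7.1]
```

At its stop (7 N). Lift, then move to the shed.

To row units: -47 mm / 1000 = -0.047, -42 mm / 1000 = -0.042.

```bash
echo '{"sx":[0, 0, 0, 0, 0, 0], "sy":[0, 0, 0, 0, 0, 0], "sz":[-0.005, -0.012, -0.028, -0.042, -0.047, -0.047], "wx":[0, 0, 0, 0, 0, 0], "wy":[0, 0, 0, 0, 0, 0], "wz":[0, 0, 0, 0, 0, 0]}' > mv.in && python3 -m jog mv.in | egrep 'clock|pos|force: \['; python3 g.py 574.5 -323 160; python3 - <<'E'
from bench import viewer
import numpy as np
from h import world
im,d=viewer.get_image("side"); W,_=world(dict(im=im,d=d,**{k:np.array(v) for k,v in viewer.get_calibration("side").items()}))
for c in((582,121),(532,-136)):
    q=W.reshape(-1,3); q=q[(np.hypot(q[:,0]-c[0],q[:,1]-c[1])<18)&(q[:,2]<140)]
    print("cap top",np.nanpercentile(q[:,2],[90,95,99]).round(1))
E
```

```text
clock: 9.65
position: [534.2, -137.9, 159.6]
contact_force: [0.7, -0.1, -0.6]
clock 9.65 pos [ 534.2 -137.9  159.6] F [ 0.7 -0.1 -0.6] tool delta [  33.6 -186.4   -0.5] w 0.1
cap top [109.8 110.5 111.2]
cap top [117.7 118.1 119. ]
```

To row units: -186 mm / 1000 = -0.186, -174 mm / 1000 = -0.174.

```bash
echo '{"sx":[0.002, 0.007, 0.014, 0.021, 0.027, 0.031, 0.033, 0.034, 0.034], "sy":[-0.012, -0.04, -0.078, -0.116, -0.15, -0.174, -0.186, -0.186, -0.186], "sz":[0, 0, 0, 0, 0, 0, 0, 0, 0], "wx":[0, 0, 0, 0, 0, 0, 0, 0, 0], "wy":[0, 0, 0, 0, 0, 0, 0, 0, 0], "wz":[0, 0, 0, 0, 0, 0, 0, 0, 0]}' > mv.in && python3 -m jog mv.in | egrep 'clock|pos|force: \['; python3 g.py 574.5 -323 130
```

```text
clock: 10.6
position: [573.7, -322.3, 158.6]
contact_force: [0.1, 0.9, -0.7]
clock 10.6 pos [ 573.7 -322.3  158.6] F [ 0.1  0.9 -0.7] tool delta [-0.5 -1.  28.6] w 0.2
```

To row units: 28 mm / 1000 = 0.028, 25 mm / 1000 = 0.025.

```bash
echo '{"sx":[0, 0, 0, 0, 0, 0], "sy":[0, 0, 0, 0, 0, 0], "sz":[0.006, 0.014, 0.021, 0.025, 0.028, 0.028], "wx":[0, 0, 0, 0, 0, 0], "wy":[0, 0, 0, 0, 0, 0], "wz":[0, 0, 0, 0, 0, 0]}' > mv.in && python3 -m jog mv.in | egrep 'clock|pos|force: \['; python3 g.py 574.5 -323 112
```

```text
clock: 11.2
position: [574.1, -322.5, 130.7]
contact_force: [-0.5, 0.1, -0.3]
clock 11.2 pos [ 574.1 -322.5  130.7] F [-0.5  0.1 -0.3] tool delta [-0.2 -0.6 18.7] w -0.4
```

To row units: 15 mm / 1000 = 0.015, 12 mm / 1000 = 0.012.

```bash
echo '{"sx":[0, 0, 0, 0, 0, 0], "sy":[-0.001, -0.001, -0.001, -0.001, -0.001, -0.001], "sz":[0.003, 0.006, 0.009, 0.012, 0.015, 0.015], "wx":[0, 0, 0, 0, 0, 0], "wy":[0, 0, 0, 0, 0, 0], "wz":[0, 0, 0, 0, 0, 0]}' > mv.in && python3 -m jog mv.in | egrep 'clock|pos|force: \['; for i in 1 2; do echo '{"sx":[0, 0], "sy":[0, 0], "sz":[0.001, 0.001], "wx":[0, 0], "wy":[0, 0], "wz":[0, 0]}' > mv.in && python3 -m jog mv.in | egrep 'pos|force: \['; done
```

```text
clock: 11.8
position: [574.8, -323.8, 116.3]
contact_force: [-1.0, 0.4, 2.7]
position: [574.8, -323.8, 115.5]
contact_force: [1.0, -0.3, 2.4]
position: [574.8, -323.8, 114.3]
contact_force: [-0.1, -1.0, 2.0]
```

To row units: 1 mm / 1000 = 0.001.

```bash
for i in 1 2; do echo '{"sx":[0, 0], "sy":[0, 0], "sz":[0.001, 0.001], "wx":[0, 0], "wy":[0, 0], "wz":[0, 0]}' > mv.in && python3 -m jog mv.in | egrep 'pos|force: \['; done
```

```text
position: [574.8, -323.8, 113.3]
contact_force: [-0.1, -1.1, 3.2]
position: [574.8, -323.7, 112.4]
contact_force: [-0.4, -1.8, 4.3]
```

To row units: 1 mm / 1000 = 0.001.

```bash
echo '{"sx":[0, 0, 0], "sy":[0, 0, 0], "sz":[0.001, 0.001, 0.001], "wx":[0, 0, 0], "wy":[0, 0, 0], "wz":[0, 0, 0]}' > mv.in && python3 -m jog mv.in | egrep 'pos|force: \['
```

```text
position: [574.8, -323.8, 111.8]
contact_force: [-1.8, -0.4, 4.6]
```

To row units: 1 mm / 1000 = 0.001.

```bash
echo '{"sx":[0, 0, 0], "sy":[0, 0, 0], "sz":[0.001, 0.001, 0.001], "wx":[0, 0, 0], "wy":[0, 0, 0], "wz":[0, 0, 0]}' > mv.in && python3 -m jog mv.in | egrep 'pos|force: \['
```

```text
position: [574.9, -323.8, 111.2]
contact_force: [-1.6, -0.1, 7.0]
```

To row units: -90 mm / 1000 = -0.09, -75 mm / 1000 = -0.075.

```bash
echo '{"sx":[0, 0, 0, 0, 0, 0, 0, 0], "sy":[0, 0, 0, 0, 0, 0, 0, 0], "sz":[-0.005, -0.012, -0.028, -0.05, -0.075, -0.09, -0.09, -0.09], "wx":[0, 0, 0, 0, 0, 0, 0, 0], "wy":[0, 0, 0, 0, 0, 0, 0, 0], "wz":[0, 0, 0, 0, 0, 0, 0, 0]}' > mv.in && python3 -m jog mv.in | egrep 'clock|pos|force: \['; python3 - <<'E'
from bench import viewer
import numpy as np, cv2
from h import world
im,d=viewer.get_image("side"); W,_=world(dict(im=im,d=d,**{k:np.array(v) for k,v in viewer.get_calibration("side").items()}))
cv2.imwrite("pics/end.png",im)
W0,_=world("pics/side0.npz")
for c in((581,122),(532,-136),(572,-321),(598,336)):
  for w in (W0,W):
    q=w.reshape(-1,3); q=q[(np.hypot(q[:,0]-c[0],q[:,1]-c[1])<18)&(q[:,2]<140)]
    print("cap top",c,np.nanpercentile(q[:,2],[90,95,99]).round(1))
E
```

```text
clock: 14.0
position: [574.1, -323.2, 199.4]
contact_force: [0.0, -0.1, 0.7]
cap top (581, 122) [118.9 119.6 121. ]
cap top (581, 122) [109.1 110.1 111.4]
cap top (532, -136) [127.1 127.7 129.5]
cap top (532, -136) [117.5 118.7 119.4]
cap top (572, -321) [125.4 126.4 127.2]
cap top (572, -321) [116.5 117.5 118.8]
cap top (598, 336) [128.9 129.3 130.2]
cap top (598, 336) [129.1 129.9 130.6]
```

View pics/end.png

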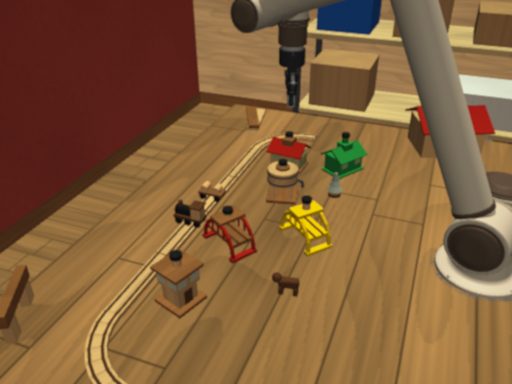

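The final picture shows every toy upright and in its original place: bridge (230,230), tower (283,175), shed (288,148), and cabin (178,285). The gripper is clear at (292,80), and the three target caps are down.

```bash
python3 -c "
from bench import arm
print(arm.job_done())"
```

```text
the job is handed in; nothing more can be done
None
```

I pressed the bridge, water tower and engine shed pins to their stops in that order, at about 7 N each; the signal box's pin stayed up, no toy visibly moved, and the job was handed in after about 14 s (no verdict came back).

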